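# Pack the finished glass ornaments

### The arm

A 7-joint arm with a two-finger parallel gripper is mounted at the origin on the work surface. World frame = base frame: x ahead of the robot, y to its left, z up, the work surface at z = 0. Lengths are in m, angles in rad, forces in N, time in s.
With the tool pointing down it reaches from about 0.425 to 0.95 m from the base axis. Payload 4.7 kg.
Tool frame: the origin (TCP) lies at the very end of the fingers, on their centre line; the grasp point (between the pads) lies grip_depth behind it (grip_depth is the distance from the TCP to the grasp point, in m); z points along the fingers, y is the line along which they close (so a half turn about z gives the same grasp; the last joint's range is limited). The gripper opens to 87 mm and grips with 3 to 60 N. Pads are 19 mm wide; open, the fingers measure 117 mm over their backs; the gripper's body (75 mm by 190 mm) begins 51 mm behind the grasp point.
Start: joints at [-1.134, 0.469, -0.049, 1.532, 0.024, 1.141, -0.082], TCP at [0.303, 0.603, 0.223] pointing down, gripper open.
Joint ranges: [-2.59, 2.59], [-0.33, 1.99], [-1.39, 1.29], [0.1, 2.45], [-1.04, 4.18], [0.21, 1.99], [-2.66, 2.66]. Speed limits (rad/s): [2.57, 2.57, 3.14, 3.14, 3.14, 3.14, 3.14].

### API

Orientations are given as [roll, pitch, yaw] about the fixed x, y, z axes, in that order (R = Rz(yaw) Ry(pitch) Rx(roll)).
In Python, from bench import sense, get_image, finish_job, grip_depth gives the robot as it stands.
- The arm moves only by the tool move_arm, never from a script. Its argument "commands" is text: rows parted by semicolons, each of 7 numbers parted by spaces: the shift along the tool's x, y, z in m, then the turn, a rotation vector about the tool's x, y, z in degrees, then the gripper's target within -1 to 1 (fully open at 1, half-way at 0, shut at -1). In form: tx ty tz rx ry rz hand; .... A call has 1 to 20 rows; each row is the pose to reach, as a shift and turn from the pose commanded when the call began, along the tool's axes at that moment; what a row does not reach only later rows make up. A row lasts 1/8 s, in which the tool goes at most 62.5 mm and 10.7 degrees, less where a joint would pass 70% of its speed; a pose out of reach is approached as far as the arm can. A call with a gripper value outside its range is refused whole. The fingers move at their own pace and stop on an object; "squeeze" is the grip in N (left out, the last holds). Time passes only in rows, so rows that repeat a pose let the fingers close. It gives the time, the measured TCP pose, the force, the opening and the grip force at its end, in the units of the state.
- sense(): the state, without advancing time (a new reading comes with each control period).
- get_image(name): name is "scene" or "top" or "wrist"; returns a dict with "pixels" (420x560x3 uint8, red, green, blue), "mtx" (3x3 intrinsics, pixels), "extrinsics" (4x4, takes a point from camera to world coordinates); the wrist camera has in their place "hand_eye" (4x4, takes a point from camera to tool coordinates, whose origin is the TCP and whose axes are the flange's). Camera axes: x right, y up, looking along -z (the intrinsics and any distortion apply to the point x, -y, -z); pixel columns grow to the right and rows downward; lengths in m; the calibration is good to about 2 mm. A picture is of the moment at which its call begins: read the wrist's pose just before it. There is no depth.
- finish_job(): hands the job in; it is judged then, once.
The state is a dict: "clock": time; "joint_pos": joint angles; "joint_velocities": joint speeds; "tau": joint torques, N m; "ee_pos": TCP position; "orientation": TCP orientation; "force": force on the tool from outside, world axes, zero at the start; "moment": the same for the moment, N m; "opening": opening from 0.0 (shut) to 1.0 (fully open); "grasp_force": force on a finger pad.
Only numpy, scipy, OpenCV 4.12 (cv2) and the standard library are available. Lean on these libraries where they do the work, as an engineer would, in place of code of your own. Each camera call takes 0.05 s, during which the arm holds its last target. There are 200 camera calls.

### The job

Pack the gift tray with the three finished glass ornaments, the ones with a brass cap and loop: the ball, the bell and the house, each standing upright in the recess of its own shape. Someone has put an unfinished ball, with its glass tube still on, into the tray: take that out first and stand it in the middle of the small slatted rack. Leave the other unfinished pieces where they are; it is all thin glass, so set everything down and never drop or knock it over.

Things in the scene. Friction and masses are not known exactly. Their poses are not given: they have to be found in the camera images.
- ball: Silvered glass ball ornament, 54 mm in diameter, widest 26 mm above its underside, on a flat foot 30 mm across; glass 52 mm high. On top a brass cap, 20 mm across and 10 mm high, with a thin wire loop reaching 19 mm above the glass: finished. Stands upright on the bench (z = 0), weighs 30 to 65 g. Origin: centre of its flat underside, z up.
- bell: Silvered glass bell ornament standing on its rim, 42 mm across at the rim; its straight waist, 33 mm across, runs from 18 to 34 mm above the underside; glass 46 mm high. On top a brass cap, 20 mm across and 10 mm high, with a thin wire loop reaching 19 mm above the glass: finished. Stands upright on the bench (z = 0), weighs 30 to 65 g. Origin: centre of its flat underside, z up.
- house: Silvered glass house ornament, walls 60 mm long (its x) by 34 mm wide (its y) and 32 mm high, gable roof with ridge along x at 47 mm, no overhanging eaves. On top a brass cap, 20 mm across and 10 mm high, with a thin wire loop reaching 19 mm above the glass: finished. Stands upright on the bench (z = 0), weighs 30 to 65 g. Origin: centre of its flat underside, z up.
- ball_tail: Silvered glass ball ornament, 54 mm in diameter, widest 26 mm above its underside, on a flat foot 30 mm across; glass 52 mm high. On top, in place of a cap, a bare upright silvered glass tube 8 mm across and 22 mm long: unfinished. Weighs 30 to 60 g. At the start it stands upright in the large round recess of the tray. Origin: centre of its flat underside, z up.
- bell_tail: Silvered glass bell ornament standing on its rim, 42 mm across at the rim; its straight waist, 33 mm across, runs from 18 to 34 mm above the underside; glass 46 mm high. On top, in place of a cap, a bare upright silvered glass tube 8 mm across and 22 mm long: unfinished. Stands upright on the bench (z = 0), weighs 30 to 65 g. Origin: centre of its flat underside, z up.
- house_tail: Silvered glass house ornament, walls 60 mm long (its x) by 34 mm wide (its y) and 32 mm high, gable roof with ridge along x at 47 mm, no overhanging eaves. On top, in place of a cap, a bare upright silvered glass tube 8 mm across and 22 mm long: unfinished. Stands upright on the bench (z = 0), weighs 30 to 65 g. Origin: centre of its flat underside, z up.
- cell_ball: Fixed white card insert 92 x 94 mm (x, y), 16 mm high; three lie in a row along their x, 94 mm apart, order shuffled, in a wooden tray 300 x 108 mm with walls 20 mm high. This one has the large round recess, 72 mm across, 12 mm deep, for a ball. Origin: centre of its underside, 6 mm above the bench; z up; recess floor at z = 4 mm, rim at 16 mm.
- cell_bell: Fixed white card insert 92 x 94 mm (x, y), 16 mm high; three lie in a row along their x, 94 mm apart, order shuffled, in a wooden tray 300 x 108 mm with walls 20 mm high. This one has the small round recess, 56 mm across, 12 mm deep, for a bell. Origin: centre of its underside, 6 mm above the bench; z up; recess floor at z = 4 mm, rim at 16 mm.
- cell_house: Fixed white card insert 92 x 94 mm (x, y), 16 mm high; three lie in a row along their x, 94 mm apart, order shuffled, in a wooden tray 300 x 108 mm with walls 20 mm high. This one has the oblong recess, 76 mm along its x by 50 mm along its y, 12 mm deep, for a house lying the same way. Origin: centre of its underside, 6 mm above the bench; z up; recess floor at z = 4 mm, rim at 16 mm.
- rack: Fixed low slatted wooden drying rack, 90 x 90 mm, its flat top 14 mm above the bench. Origin: centre of its underside on the bench, z up. Other things on the bench (jars, a sponge, a pot, up to 65 mm high) stand among the pieces, as close as 10 mm edge to edge along world x, 30 mm along world y.
Not all that is in view belongs to the job. What is shaped like the ball_tail but blue or turquoise is not meant.

How it is judged:
By the outcome, as a careful person would: the job done as asked, in the order asked, and still so for the second after the job is handed in, with the robot touching nothing.
It also fails if it takes over 120 s, if anything falls off the work surface, if the arm or the gripper's body presses on something with over 40 N, if the wrist force passes 120 N, or if a joint passes its speed limit or range.

## Working session

There is one attempt and no reset: what is moved stays moved. The work goes in short steps, Python scripts to look and compute and a tool call to move; the robot and the scene stay as the last step left them, time stands still between calls to the robot, and variables do not carry over. Pictures are saved under pics/ and viewed, at most 14 in all, crops included, and the job is handed in when it is done.

Besides the shell and the picture viewer there is one more tool, called by a JSON object that holds its "fn" and its "kwargs". move_arm: Moves the arm, as the interface text tells. Its arguments: {"type":"object","properties":{"commands":{"type":"string"},"squeeze":{"type":"number"}},"required":["commands"]}

```bash
ls; mkdir -p pics; python3 - <<'E'
from bench import sense,get_image,grip_depth
import cv2,numpy as np
print(grip_depth,sense())
for n in("top","scene"):
    d=get_image(n);cv2.imwrite(f"pics/{n}0.png",d["pixels"][:,:,::-1]);print(n,d["mtx"],d["extrinsics"],[k for k in d])
E
```

```text
pics
0.0187 {'clock': 0.0, 'joint_pos': array([-1.13391295,  0.46945586, -0.04862039,  1.53367289,  0.02412651,
        1.14100762, -0.08230909]), 'joint_velocities': array([ 0.00038188, -0.00062804,  0.00156045, -0.00176444, -0.00013169,
        0.00073525, -0.00011552]), 'tau': array([-5.48826938e-04, -5.07975447e+01, -8.10656184e-02, -2.36154395e+01,
       -6.13455148e-02,  3.75441159e-02,  1.65033848e-04]), 'ee_pos': array([0.3028746 , 0.60256917, 0.22149871]), 'orientation': array([-3.13963755e+00,  8.42248696e-05,  2.67586521e+00]), 'force': array([0.65979338, 0.75154681, 0.00738099]), 'moment': array([-0.01821647, -0.0245026 ,  0.00690617]), 'grasp_force': 0.0, 'opening': 0.9975988157951787}
top [[533.1321424    0.         289.95320313]
 [  0.         533.1321424  211.17225991]
 [  0.           0.           1.        ]] [[ 0.01942185  0.982318   -0.18620991  0.30825648]
 [-0.9998032   0.01832873 -0.00759031 -0.0363058 ]
 [-0.00404311  0.18632068  0.98248067  1.37251912]
 [ 0.          0.          0.          1.        ]] ['pixels', 'mtx', 'extrinsics']
scene [[490.83330159   0.         280.24439168]
 [  0.         490.83330159 210.60763871]
 [  0.           0.           1.        ]] [[ 0.49476259 -0.73616043  0.4618201   1.05745631]
 [ 0.86888159  0.42880705 -0.24732427 -0.27354218]
 [-0.01596137  0.52363378  0.85179393  0.95175069]
 [ 0.          0.          0.          1.        ]] ['pixels', 'mtx', 'extrinsics']
```

View pics/top0.png

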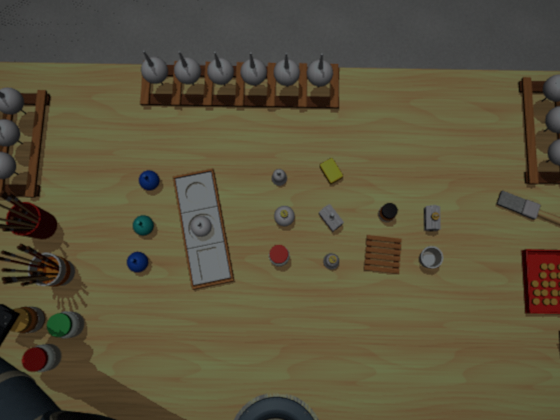

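View pics/scene0.png

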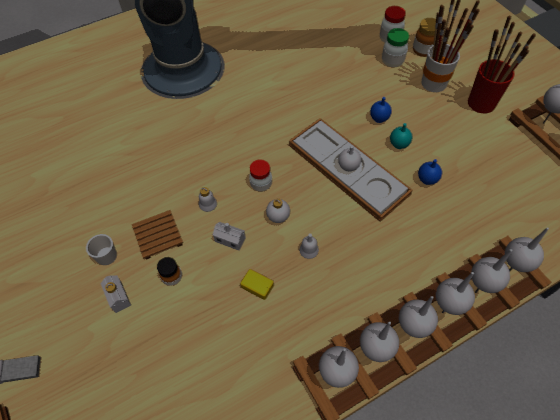

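Top view: the tray is at (203,228) with a round recess at (195,192), the tubed ball at (200,225) and the oblong recess at (212,263). Brass-capped candidates are the ball (284,215), bell (331,261) and house (432,217). The tubed ones are the bell (279,177) and house (331,218). The rack is at (382,254). I'll confirm these in enlarged crops.

```bash
python3 - <<'E'
import cv2,numpy as np
t=cv2.imread("pics/top0.png");s=cv2.imread("pics/scene0.png")
a=cv2.resize(t[160:295,165:450],(800,379),interpolation=3);a=cv2.convertScaleAbs(a,alpha=1.6)
b=cv2.resize(s[110:320,80:420],(800,494),interpolation=3);b=cv2.convertScaleAbs(b,alpha=1.4)
cv2.imwrite("pics/c1.png",a);cv2.imwrite("pics/c2.png",b)
E
```

```text
(no output)
```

View pics/c1.png

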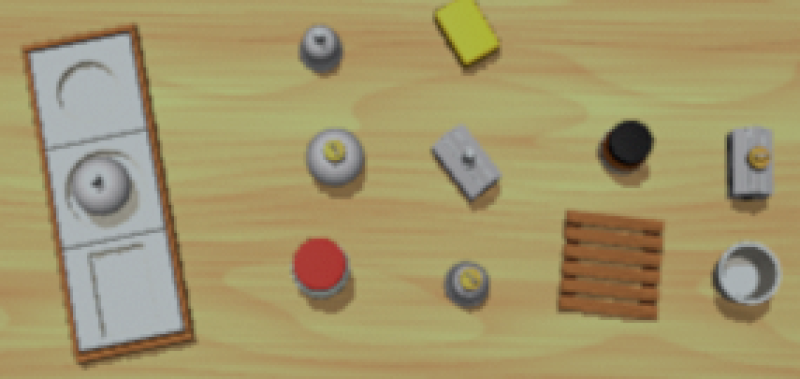

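View pics/c2.png

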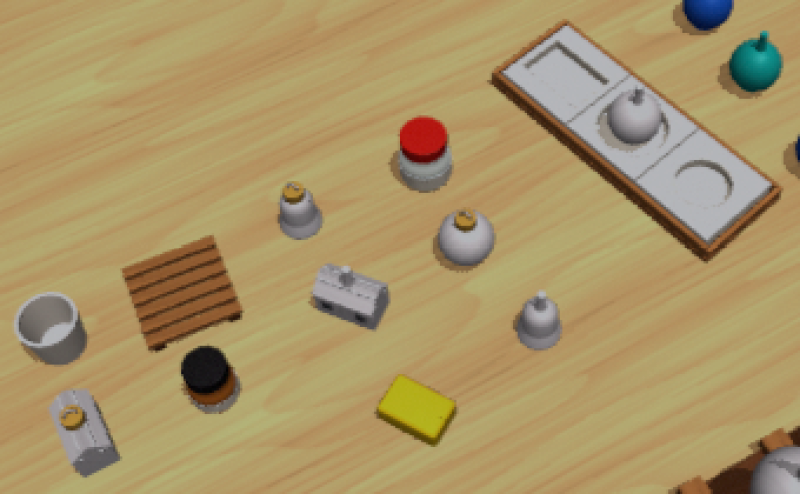

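Crops confirm: brass caps on the ball at crop (335,150), bell (470,280) and house (757,157). The bare tubes are on the tray ball (98,183), bell (320,42) and house (468,157). The recesses run small round (far), large round (middle), oblong (near). Next I'll measure.

```bash
cat > h.py <<'E'
import numpy as np,cv2
from bench import sense,get_image,grip_depth
from scipy.spatial.transform import Rotation as R
def ray(d,uv,E=None):
    E=d["extrinsics"] if E is None else E
    K=d["mtx"];v=E[:3,:3]@np.array([(uv[0]-K[0,2])/K[0,0],-(uv[1]-K[1,2])/K[1,1],-1.]);return E[:3,3],v/np.linalg.norm(v)
def onz(d,uv,z,E=None):
    o,v=ray(d,uv,E);return o+v*(z-o[2])/v[2]
def tri(r1,r2):
    A=[];b=[]
    M=[np.eye(3)-np.outer(v,v) for o,v in(r1,r2)]
    p=np.linalg.solve(M[0]+M[1],M[0]@r1[0]+M[1]@r2[0])
    return p,[np.linalg.norm(m@(p-r[0]))*1e3 for m,r in zip(M,(r1,r2))]
def blobs(m,amin,amax=1e9):
    n,l,s,c=cv2.connectedComponentsWithStats(m.astype(np.uint8));return [(c[i],s[i],(l==i)) for i in range(1,n) if amin<=s[i][4]<=amax]
def wristE(d,s):
    T=np.eye(4);T[:3,:3]=R.from_euler('xyz',s["orientation"]).as_matrix();T[:3,3]=s["ee_pos"];return T@d["hand_eye"]
E
python3 - <<'E'
from h import *
np.set_printoptions(precision=4,suppress=True)
T=get_image("top");S=get_image("scene")
def near(im,thr,uv,r,f,dbg=0):
    p=im["pixels"];hsv=cv2.cvtColor(p,cv2.COLOR_RGB2HSV).astype(int)
    m=f(hsv,p.astype(int));g=np.zeros(m.shape,bool);g[uv[1]-r:uv[1]+r,uv[0]-r:uv[0]+r]=1
    return m&g
gray=lambda h,p:(h[...,1]<45)&(h[...,2]>45)
brass=lambda h,p:(h[...,1]>110)&(h[...,2]>60)
# brass caps: inside grey object hull
for n,t,s in(("ball",(284,215),(277,208)),("bell",(331,261),(206,196)),("house",(433,217),(112,290))):
    out=[]
    for im,uv in((T,t),(S,s)):
        p=im["pixels"];hsv=cv2.cvtColor(p,cv2.COLOR_RGB2HSV).astype(int);u,v=uv
        print(n,"hsv centre",hsv[v,u],"wood",hsv[v-18,u-18])
W=cv2.cvtColor(T["pixels"],cv2.COLOR_RGB2HSV).astype(int)
for uv in((195,205),(212,265),(200,235),(380,245),(332,215)):print(uv,W[uv[1],uv[0]])
m=gray(W,0);
for c,s,l in blobs(m,60):
    if 150<c[0]<460 and 150<c[1]<300:
        ct=max(cv2.findContours(l.astype(np.uint8),0,2)[0],key=cv2.contourArea);r=cv2.minAreaRect(ct);e=cv2.minEnclosingCircle(ct)
        print(c,s,r,e)
        if s[4]>1500:
            print("tray",[onz(T,q,.022)for q in cv2.boxPoints(r)])
E
```

```text
ball hsv centre [ 27 137  95] wood [ 28  92 108]
ball hsv centre [20 86 80] wood [18 34 76]
bell hsv centre [ 26 153 107] wood [ 22 107 107]
bell hsv centre [ 18  25 101] wood [ 18 119 129]
house hsv centre [ 22 168  88] wood [ 28  94 106]
house hsv centre [ 22 178  76] wood [ 20 112 128]
(195, 205) [ 95  13 114]
(212, 265) [ 99  16 115]
(200, 235) [120   4  58]
(380, 245) [ 13 164  87]
(332, 215) [ 98  10 100]
[278.6012 176.5092] [272 169  15  17 163] ((279.0000305175781, 177.00001525878906), (14.310833930969238, 15.205260276794434), 26.56505012512207) ((278.5, 176.9375), 8.078088760375977)
[202.2011 228.0999] [ 176  172   54  113 4043] ((201.9239959716797, 227.83201599121094), (108.76235961914062, 37.83427810668945), 79.69515228271484) ((201.5, 228.0), 56.64151382446289)
tray [array([0.6475, 0.2797, 0.022 ]), array([0.6675, 0.1833, 0.022 ]), array([0.3902, 0.1212, 0.022 ]), array([0.3715, 0.2141, 0.022 ])]
[330.6724 217.1121] [319 204  25  27 348] ((330.6153869628906, 217.07691955566406), (24.031387329101562, 14.559161186218262), 52.12501525878906) ((331.0, 217.0), 13.153046607971191)
[431.975  217.2536] [425 205  16  25 280] ((432.5271911621094, 217.0701446533203), (24.35335922241211, 14.174416542053223), 87.27368927001953) ((432.5, 217.5), 13.209944725036621)
[283.8251 215.7871] [274 206  20  20 263] ((283.5, 215.5), (19.0, 19.0), 90.0) ((283.82757568359375, 215.27586364746094), 9.977787971496582)
[431.2397 257.0129] [420 246  23  22 388] ((431.0, 256.5), (21.0, 22.0), 90.0) ((431.2804870605469, 256.9715576171875), 11.451576232910156)
[330.2823 261.2661] [324 253  15  16 124] ((331.0, 260.5), (15.0, 14.0), 90.0) ((330.867919921875, 260.8018798828125), 7.850122928619385)
```

```bash
cat >> h.py <<'E'
def to(x,y,z,yaw):
    "shift/turn in tool axes to get to pointing down at x,y,z with yaw (deg)"
    s=sense();r=R.from_euler('xyz',s["orientation"]);g=R.from_euler('xyz',[180,0,yaw],degrees=True)
    print("shift mm",np.round(r.inv().apply(np.array([x,y,z])-s["ee_pos"])*1e3,1),"turn",np.round((r.inv()*g).as_rotvec(degrees=True),1))
E
python3 - <<'E'
from h import *
np.set_printoptions(precision=4,suppress=True)
T=get_image("top");S=get_image("scene")
for im,rois in((T,[("ball",284,215),("bell",331,261),("house",433,217)]),(S,[("ball",277,205),("bell",205,192),("house",111,288)])):
    h=cv2.cvtColor(im["pixels"],cv2.COLOR_RGB2HSV).astype(int)
    for n,u,v in rois:
        w=h[v-9:v+10,u-9:u+10];m=(w[...,1]>125)&(w[...,0]<32)
        b=max(blobs(m,3),key=lambda q:q[1][4]-3*np.hypot(*(q[0]-9)));c=b[0]+[u-9,v-9];print(n,c,b[1])
        globals().setdefault("P",{}).setdefault(n,[]).append(ray(im,c))
for n in P:print(n,*tri(*P[n]))
h=cv2.cvtColor(T["pixels"],cv2.COLOR_RGB2HSV).astype(int)
print("ball circle",onz(T,(283.9,215.5),.026),"bell rim",onz(T,(330.9,261.2),.02))
print("house",onz(T,(432.2,217.2),.036),"rack",onz(T,(165+612/2.807,160+265/2.807),.014))
print("tail tri",*tri(ray(T,(165+98/2.807,160+183/2.807)),ray(S,(80+638/2.353,110+93/2.353))))
print("tailball",onz(T,(165+102/2.807,160+185/2.807),.036))
rk=((h[...,0]<17)&(h[...,1]>140));
for c,s,l in blobs(cv2.morphologyEx(rk.astype(np.uint8),3,np.ones((5,5))),400):
    if 350<c[0]<410:
        r=cv2.minAreaRect(np.argwhere(l)[:,::-1].astype(np.float32));print(r,onz(T,r[0],.014),[onz(T,q,.014) for q in cv2.boxPoints(r)])
to(.519,.2,.17,193)
E
```

```text
ball [283.44 213.68] [ 6  4  6  7 25]
bell [332.1538 259.1923] [ 7  4  7  7 26]
house [434.5758 216.1515] [ 8  5  7  7 33]
ball [277.4483 203.1724] [ 6  2  8 10 58]
bell [204.2963 191.537 ] [ 4  4  9  9 54]
house [110.7273 287.4697] [ 4  3 10 11 66]
ball [ 0.5515 -0.0094  0.0547] [np.float64(0.48626206934590915), np.float64(0.48626206934591126)]
bell [ 0.4398 -0.1328  0.0489] [np.float64(0.4080061085928875), np.float64(0.40800610859295844)]
house [ 0.5534 -0.3907  0.0477] [np.float64(0.3399182281439986), np.float64(0.33991822814393813)]
ball circle [ 0.5519 -0.0106  0.026 ] bell rim [ 0.4374 -0.1322  0.02  ]
house [ 0.5527 -0.388   0.036 ] rack [ 0.4579 -0.2655  0.014 ]
tail tri [0.5174 0.1995 0.0694] [np.float64(3.6586406684115733), np.float64(3.658640668411428)]
tailball [0.5193 0.1983 0.036 ]
((382.40594482421875, 253.9405975341797), (35.22431564331055, 35.02531051635742), 5.710593223571777) [ 0.459 -0.264  0.014] [array([ 0.4182, -0.2146,  0.014 ]), array([ 0.5077, -0.2241,  0.014 ]), array([ 0.5003, -0.3139,  0.014 ]), array([ 0.411 , -0.3033,  0.014 ])]
shift mm [-373.9 -263.    52.4] turn [ -0.   -0.  -39.7]
```

{"fn": "move_arm", "kwargs": {"commands": "0 0 -0.15 0 0 0 1; 0 0 -0.15 0 0 0 1; 0 0 -0.15 0 0 0 1; -0.374 -0.263 -0.15 0 0 -39.7 1; -0.374 -0.263 -0.15 0 0 -39.7 1; -0.374 -0.263 -0.15 0 0 -39.7 1; -0.374 -0.263 -0.15 0 0 -39.7 1; -0.374 -0.263 -0.15 0 0 -39.7 1; -0.374 -0.263 -0.15 0 0 -39.7 1; -0.374 -0.263 -0.15 0 0 -39.7 1; -0.374 -0.263 -0.15 0 0 -39.7 1; -0.374 -0.263 -0.15 0 0 -39.7 1; -0.374 -0.263 0.032 0 0 -39.7 1; -0.374 -0.263 0.032 0 0 -39.7 1; -0.374 -0.263 0.032 0 0 -39.7 1; -0.374 -0.263 0.032 0 0 -39.7 1; -0.374 -0.263 0.032 0 0 -39.7 1"}}

```text
clock: 2.42
ee_pos: [0.5202, 0.202, 0.1928]
orientation: [3.14, 0.003, -2.913]
force: [0.4, 0.4, 1.3]
opening: 1.005
grasp_force: 0.0
```

```bash
python3 - <<'E'
from h import *
s=sense();d=get_image("wrist");print(s["ee_pos"],np.degrees(s["orientation"]),s["joint_pos"]);print(d["hand_eye"],d["mtx"],d.keys())
cv2.imwrite("pics/w1.png",d["pixels"][:,:,::-1])
E
```

```text
[0.52019721 0.20203434 0.19275351] [ 179.92573388    0.19383451 -166.88369104] [-0.49470714  0.30464742  0.06065297  1.8553113  -0.0226007   0.9787001
  1.37542949]
[[-5.27626159e-04  9.58450466e-01  2.85258524e-01  7.83188278e-02]
 [ 9.99999750e-01  6.39935166e-04 -3.00499807e-04 -1.09461045e-04]
 [-4.70561141e-04  2.85258294e-01 -9.58450564e-01 -1.62146665e-01]
 [ 0.00000000e+00  0.00000000e+00  0.00000000e+00  1.00000000e+00]] [[317.87992611   0.         280.90187748]
 [  0.         317.87992611 211.35179048]
 [  0.           0.           1.        ]] dict_keys(['pixels', 'mtx', 'hand_eye'])
```

View pics/w1.png

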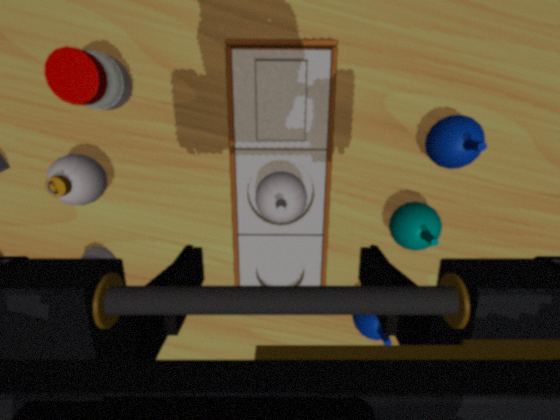

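The wrist view shows the tray, with the oblong recess at (256–307, 59–141), the tubed ball at (280,196) with its tube at (281,202), and the small recess at (280,275). Checking those points against the top view.

```bash
python3 - <<'E'
from h import *
np.set_printoptions(precision=4,suppress=True)
s=sense();d=get_image("wrist");E=wristE(d,s)
p=d["pixels"];g=cv2.cvtColor(p,cv2.COLOR_RGB2HSV).astype(int)
m=(g[...,1]<50)&(g[...,2]>70);
for c,st,l in blobs(m,800):
    if 230<c[0]<330:
        print(c,st)
for a,b in(((237,150),(327,150)),((236,235),(324,235))):
    print("divider mid",(onz(d,a,.022,E)+onz(d,b,.022,E))/2, onz(d,b,.022,E)-onz(d,a,.022,E))
q=[onz(d,u,.022,E) for u in((256,59),(307,59),(307,141),(256,141))];print("house recess",np.mean(q,0),np.linalg.norm(q[0]-q[1]),np.linalg.norm(q[1]-q[2]))
print("ball rec",(onz(d,(248,190),.022,E)+onz(d,(314,190),.022,E))/2)
print("ball",onz(d,(280.5,197),.036,E),"tubetop",onz(d,(281,203),.084,E))
to(.5193,.199,.1,193);to(.5193,.199,.024,193)
E
```

```text
[280.6364 163.1811] [  232    48   100   239 20968]
divider mid [0.4771 0.1932 0.022 ] [-0.021   0.0907  0.    ]
divider mid [0.5691 0.2124 0.022 ] [-0.0222  0.0961  0.    ]
house recess [0.4309 0.1819 0.022 ] 0.04877167306478508 0.07682144958473927
ball rec [0.5186 0.2018 0.022 ]
ball [0.5228 0.2022 0.036 ] tubetop [0.5161 0.2011 0.084 ]
shift mm [ 2.6 -2.4 93.5] turn [0.1 0.3 0.1]
shift mm [  3.   -2.5 169.5] turn [0.1 0.3 0.1]
```

{"fn": "move_arm", "kwargs": {"commands": "0.001 -0.0015 0.06 0 0.3 0 1; 0.001 -0.0015 0.12 0 0.3 0 1; 0.001 -0.0015 0.15 0 0.3 0 1; 0.001 -0.0015 0.167 0 0.3 0 1; 0.001 -0.0015 0.167 0 0.3 0 1; 0.001 -0.0015 0.167 0 0.3 0 1; 0.001 -0.0015 0.167 0 0.3 0 0; 0.001 -0.0015 0.167 0 0.3 0 -1; 0.001 -0.0015 0.167 0 0.3 0 -1; 0.001 -0.0015 0.167 0 0.3 0 -1; 0.001 -0.0015 0.167 0 0.3 0 -1; 0.001 -0.0015 0.167 0 0.3 0 -1; 0.001 -0.0015 0.167 0 0.3 0 -1", "squeeze": 10}}

```text
clock: 4.15
ee_pos: [0.5186, 0.1987, 0.0236]
orientation: [3.141, -0.005, -2.914]
force: [-0.1, 0.8, 2.9]
opening: 0.604
grasp_force: 10.0
```

{"fn": "move_arm", "kwargs": {"commands": "0 0 -0.02 0 0 0 -1; 0 0 -0.04 0 0 0 -1; 0 0 -0.08 0 0 0 -1; 0 0 -0.12 0 0 0 -1; 0 0 -0.15 0 0 0 -1; 0 0 -0.15 0 0 0 -1; 0 0 -0.15 0 0 0 -1"}}

```text
clock: 5.03
ee_pos: [0.5186, 0.1982, 0.1725]
orientation: [-3.141, -0.007, -2.915]
force: [-0.2, 0.9, -0.8]
opening: 0.61
grasp_force: 10.0
```

```bash
python3 - <<'E'
from h import *
s=sense();print(s["ee_pos"],s["opening"],s["grasp_force"],s["joint_pos"]);d=get_image("wrist")
a=d["pixels"][:,:,::-1];b=get_image("scene")["pixels"][60:240,200:440,::-1]
b=cv2.resize(b,(400,300));cv2.imwrite("pics/w2.png",np.hstack([cv2.resize(a,(400,300)),b]))
to(.459,-.264,.174,180)
E
```

```text
[0.51857719 0.19821757 0.17251916] 0.609933225751436 10.000028094509616 [-0.49100692  0.3272258   0.06301928  1.87567478 -0.02617994  0.94639887
  1.38195716]
shift mm [ 1.619e+02 -4.370e+02 -4.000e-01] turn [-0.1 -0.5 13. ]
```

View pics/w2.png

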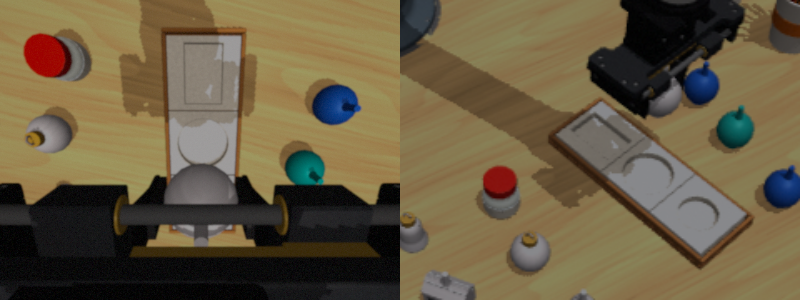

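{"fn": "move_arm", "kwargs": {"commands": "0.04 -0.04 0 0 0 0 -1; 0.06 -0.09 0 0 0 0 -1; 0.162 -0.437 0 0 0 13 -1; 0.162 -0.437 0 0 0 13 -1; 0.162 -0.437 0 0 0 13 -1; 0.162 -0.437 0 0 0 13 -1; 0.162 -0.437 0 0 0 13 -1; 0.162 -0.437 0 0 0 13 -1; 0.162 -0.437 0 0 0 13 -1; 0.162 -0.437 0 0 0 13 -1; 0.162 -0.437 0 0 0 13 -1; 0.162 -0.437 0 0 0 13 -1; 0.162 -0.437 0 0 0 13 -1; 0.162 -0.437 0.05 0 0 13 -1; 0.162 -0.437 0.10 0 0 13 -1; 0.162 -0.437 0.10 0 0 13 -1; 0.162 -0.437 0.10 0 0 13 -1"}}

```text
clock: 7.25
ee_pos: [0.4605, -0.2643, 0.0758]
orientation: [-3.139, -0.003, -3.141]
force: [-0.1, -0.8, 1.1]
opening: 0.607
grasp_force: 10.0
```

```bash
python3 - <<'E'
from h import *
s=sense();print(s["ee_pos"],s["opening"],s["force"]);d=get_image("wrist");E=wristE(d,s)
np.set_printoptions(precision=4,suppress=True)
a=d["pixels"][:,:,::-1];cv2.imwrite("pics/w3.png",a)
to(.459,-.264,.032,180);to(.459,-.264,.028,180)
E
```

```text
[ 0.46045368 -0.26433514  0.0758129 ] 0.607418844383483 [-0.12379647 -0.77694917  1.13034392]
shift mm [ 1.8  0.6 44.4] turn [-0.2 -0.1  0. ]
shift mm [ 1.8  0.6 48.4] turn [-0.2 -0.1  0. ]
```

View pics/w3.png

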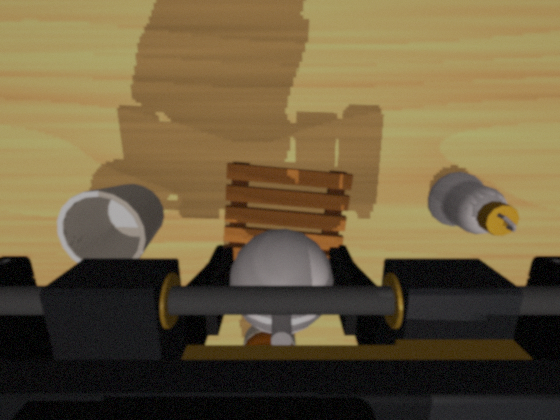

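The ball is held upright over the rack, whose near edge runs (226,165)–(352,175) and looks centred under it. Lowering gently.

{"fn": "move_arm", "kwargs": {"commands": "0.002 0 0.02 0 0 0 -1; 0.002 0 0.035 0 0 0 -1; 0.002 0 0.04 0 0 0 -1; 0.002 0 0.043 0 0 0 -1; 0.002 0 0.045 0 0 0 -1; 0.002 0 0.045 0 0 0 -1; 0.002 0 0.045 0 0 0 -1"}}

```text
clock: 8.18
ee_pos: [0.4573, -0.2638, 0.0296]
orientation: [-3.14, -0.005, -3.141]
force: [0.5, 0.4, 0.2]
opening: 0.605
grasp_force: 10.0
```

{"fn": "move_arm", "kwargs": {"commands": "0 0 0.001 0 0 0 -1; 0 0 0.0015 0 0 0 -1; 0 0 0.002 0 0 0 -1; 0 0 0.002 0 0 0 -1; 0 0 0.002 0 0 0 -1"}}

```text
clock: 8.8
ee_pos: [0.4572, -0.2638, 0.0276]
orientation: [-3.141, -0.005, -3.141]
force: [-1.4, 0.8, 3.7]
opening: 0.603
grasp_force: 10.0
```

{"fn": "move_arm", "kwargs": {"commands": "0 0 0.0006 0 0 0 -1; 0 0 0.0006 0 0 0 -1; 0 0 0.0006 0 0 0 -1"}}

```text
clock: 9.18
ee_pos: [0.4572, -0.2638, 0.0275]
orientation: [-3.141, -0.005, -3.142]
force: [-2.4, 1.8, 8.4]
opening: 0.605
grasp_force: 10.0
```

{"fn": "move_arm", "kwargs": {"commands": "0 0 -0.0004 0 0 0 -1; 0 0 -0.0004 0 0 0 0.3; 0 0 -0.0004 0 0 0 0.5; 0 0 -0.0004 0 0 0 0.9; 0 0 -0.0004 0 0 0 1; 0 0 -0.0004 0 0 0 1; 0 0 -0.03 0 0 0 1; 0 0 -0.08 0 0 0 1; 0 0 -0.13 0 0 0 1; 0 0 -0.18 0 0 0 1; 0 0 -0.18 0 0 0 1; 0 0 -0.18 0 0 0 1"}}

```text
clock: 10.68
ee_pos: [0.4575, -0.2631, 0.2062]
orientation: [-3.141, -0.006, -3.141]
force: [-0.1, 0.1, -0.8]
opening: 1.0
grasp_force: 0.0
```

```bash
python3 - <<'E'
from h import *
s=sense();print(s["ee_pos"]);T=get_image("top")["pixels"]
a=T[150:300,150:460,::-1];cv2.imwrite("pics/t2.png",cv2.convertScaleAbs(cv2.resize(a,(775,375),interpolation=3),alpha=1.5))
to(.5515,-.20,.20,180)
to(.5535,-.389,.22,180)
E
```

```text
[ 0.45749246 -0.26313267  0.20616786]
shift mm [-94.4  62.9   4.7] turn [ 0.  -0.4  0. ]
shift mm [ -96.2 -126.1  -15.3] turn [ 0.  -0.4  0. ]
```

{"fn": "move_arm", "kwargs": {"commands": "-0.14 -0.126 0 0 0 0 1; -0.14 -0.126 0 0 0 0 1; -0.14 -0.126 0 0 0 0 1; -0.14 -0.126 0 0 0 0 1; -0.14 -0.126 0 0 0 0 1; -0.14 -0.126 0 0 0 0 1"}}

```text
clock: 11.48
ee_pos: [0.5971, -0.3885, 0.2059]
orientation: [3.141, -0.006, -3.141]
force: [0.4, 0.2, 0.1]
opening: 0.999
grasp_force: 0.0
```

```bash
python3 - <<'E'
from h import *
s=sense();d=get_image("wrist");print(s["ee_pos"],np.degrees(s["orientation"]))
a=d["pixels"][:,:,::-1];b=get_image("top")["pixels"][160:290,340:460,::-1]
cv2.imwrite("pics/w4.png",np.hstack([a[:,60:500],cv2.resize(b,(340,420),interpolation=3)]))
np.savez("w4.npz",p=d["pixels"],E=wristE(d,s),K=d["mtx"])
E
```

```text
[ 0.59706942 -0.38854133  0.20592001] [ 179.99323071   -0.34216972 -179.9819032 ]
```

View pics/w4.png

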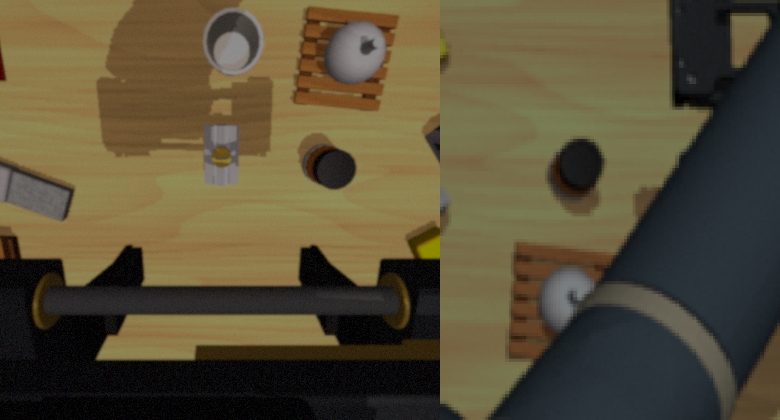

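The tubed ball stands upright on the rack slats. The house is at (281,155) in full-image pixels, with its roof edges nearly vertical. Measuring its centre and yaw.

```bash
python3 - <<'E'
from h import *
np.set_printoptions(precision=4,suppress=True)
z=np.load("w4.npz");p=z["p"];E=z["E"];d={"mtx":z["K"]}
g=cv2.cvtColor(p,cv2.COLOR_RGB2HSV).astype(int)
m=(g[...,1]<60)&(g[...,2]>60)
for c,st,l in blobs(m,300):
    if 240<c[0]<320 and 110<c[1]<200:
        ct=max(cv2.findContours(l.astype(np.uint8),0,2)[0],key=cv2.contourArea);r=cv2.minAreaRect(ct);print(c,st,r)
        B=np.array([onz(d,q,.032,E) for q in cv2.boxPoints(r)]);print(B,B.mean(0))
        for v in(135,145,170,178):
            x=np.where(l[v])[0];print(v,x.min(),x.max(),onz(d,(x.min(),v),.032,E),onz(d,(x.max(),v),.032,E))
m=(g[...,1]>120)&(g[...,0]<32)
for c,st,l in blobs(m[130:175,255:305],10):
    c=c+[255,130];print("brass",c,st,onz(d,c,.055,E))
E
```

```text
[281.0816 153.847 ] [ 264  125   35   61 1667] ((281.0, 155.0), (60.0, 34.0), 90.0)
[[ 0.5258 -0.4057  0.032 ]
 [ 0.5258 -0.371   0.032 ]
 [ 0.5881 -0.3701  0.032 ]
 [ 0.5881 -0.4067  0.032 ]] [ 0.557  -0.3884  0.032 ]
135 265 298 [ 0.5357 -0.4049  0.032 ] [ 0.5357 -0.3708  0.032 ]
145 265 298 [ 0.5458 -0.405   0.032 ] [ 0.5459 -0.3707  0.032 ]
170 265 298 [ 0.5719 -0.4054  0.032 ] [ 0.5719 -0.3703  0.032 ]
178 265 297 [ 0.5805 -0.4055  0.032 ] [ 0.5805 -0.3713  0.032 ]
brass [258.4904 142.5288] [  0   0   9  28 208] [ 0.5417 -0.4101  0.055 ]
brass [302.0312 142.5   ] [ 45   0   5  26 128] [ 0.5417 -0.3681  0.055 ]
brass [281.0307 156.5019] [ 17  17  19  20 261] [ 0.5551 -0.3884  0.055 ]
brass [258.2368 165.1053] [ 0 30  8  9 38] [ 0.5635 -0.4108  0.055 ]
brass [302.1 164. ] [45 32  5  5 10] [ 0.5624 -0.3676  0.055 ]
```

{"fn": "move_arm", "kwargs": {"commands": "0.0425 0 0 0 -0.4 0 1; 0.0425 0 0.05 0 -0.4 0 1; 0.0425 0 0.10 0 -0.4 0 1; 0.0425 0 0.15 0 -0.4 0 1; 0.0425 0 0.175 0 -0.4 0 1; 0.0425 0 0.188 0 -0.4 0 1; 0.0425 0 0.188 0 -0.4 0 1; 0.0425 0 0.188 0 -0.4 0 0.2; 0.0425 0 0.188 0 -0.4 0 0; 0.0425 0 0.188 0 -0.4 0 -1; 0.0425 0 0.188 0 -0.4 0 -1; 0.0425 0 0.188 0 -0.4 0 -1; 0.0425 0 0.188 0 -0.4 0 -1; 0.0425 0 0.188 0 -0.4 0 -1; 0.0425 0 0.188 0 -0.4 0 -1", "squeeze": 10}}

```text
clock: 13.45
ee_pos: [0.5546, -0.3896, 0.0183]
orientation: [-3.141, 0.002, -3.141]
force: [0.3, 1.3, -0.9]
opening: 0.398
grasp_force: 10.0
```

{"fn": "move_arm", "kwargs": {"commands": "0 0 -0.02 0 0 0 -1; 0 0 -0.05 0 0 0 -1; 0 0 -0.10 0 0 0 -1; 0 0 -0.15 0 0 0 -1; 0 0 -0.17 0 0 0 -1; 0.01 0.05 -0.17 0 0 0 -1; 0.126 0.569 -0.17 0 0 -13 -1; 0.126 0.569 -0.17 0 0 -13 -1; 0.126 0.569 -0.17 0 0 -13 -1; 0.126 0.569 -0.17 0 0 -13 -1; 0.126 0.569 -0.17 0 0 -13 -1; 0.126 0.569 -0.17 0 0 -13 -1; 0.126 0.569 -0.17 0 0 -13 -1; 0.126 0.569 -0.17 0 0 -13 -1; 0.126 0.569 -0.17 0 0 -13 -1; 0.126 0.569 -0.17 0 0 -13 -1; 0.126 0.569 -0.17 0 0 -13 -1; 0.126 0.569 -0.17 0 0 -13 -1; 0.126 0.569 -0.12 0 0 -13 -1; 0.126 0.569 -0.12 0 0 -13 -1"}}

```text
clock: 15.95
ee_pos: [0.426, 0.177, 0.1352]
orientation: [-3.138, -0.006, -2.917]
force: [-0.8, -1.1, 0.3]
opening: 0.398
grasp_force: 10.0
```

```bash
python3 - <<'E'
from h import *
s=sense();print(s["ee_pos"],np.degrees(s["orientation"]),s["opening"],s["force"],s["joint_pos"]);d=get_image("wrist")
cv2.imwrite("pics/w5.png",cv2.convertScaleAbs(d["pixels"][:,:,::-1],alpha=1.5))
to(.429,.180,.04,193);to(.429,.180,.031,193)
E
```

```text
[0.42596789 0.17698205 0.13517249] [-179.77999295   -0.33853705 -167.10575208] 0.3976920202003042 [-0.80208775 -1.09088515  0.33461966] [-0.5359445   0.23227464  0.05677638  2.11593753 -0.01510632  0.8004864
  1.32576481]
shift mm [-2.   1.9 96.9] turn [-0.2 -0.1 -0.1]
shift mm [ -2.    2.  105.9] turn [-0.2 -0.1 -0.1]
```

View pics/w5.png

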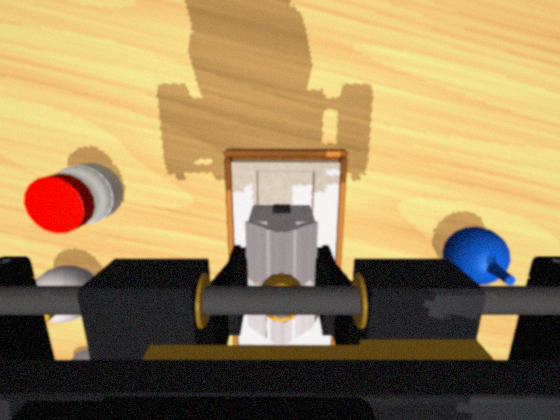

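The house is held upright. The recess near edge shows at about (257–314, 170) and the tray end at (226–347, 154). Checking the alignment.

```bash
python3 - <<'E'
from h import *
np.set_printoptions(precision=4,suppress=True)
s=sense();d=get_image("wrist");E=wristE(d,s);Rt=R.from_euler('xyz',s["orientation"])
f=lambda u,z:Rt.inv().apply(onz(d,u,z,E)-s["ee_pos"])*1e3
print("recess L/R near corner (tool mm)",f((257,170),.022),f((314,170),.022),"tray wall out",f((226,154),.020),f((347,154),.020))
a=d["pixels"][140:260,215:360,::-1];cv2.imwrite("pics/w6.png",cv2.resize(cv2.convertScaleAbs(a,alpha=1.5),(725,600),interpolation=3))
E
```

```text
recess L/R near corner (tool mm) [ 33.6208 -20.9372 115.0593] [ 33.612   28.9776 114.9262] tray wall out [ 47.2802 -47.7543 117.1541] [ 47.2501  57.46   116.8736]
```

View pics/w6.png

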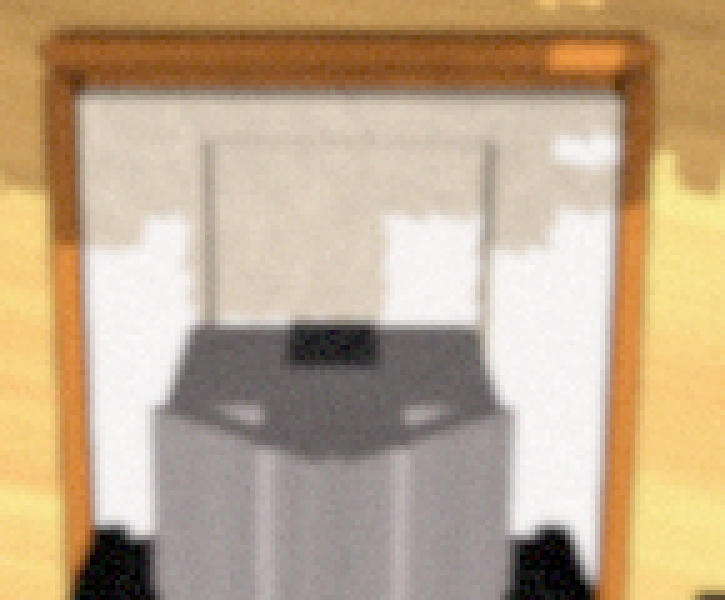

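{"fn": "move_arm", "kwargs": {"commands": "-0.0025 0.0035 0.02 -0.2 0 0 -1; -0.0025 0.0035 0.05 -0.2 0 0 -1; -0.0025 0.0035 0.08 -0.2 0 0 -1; -0.0025 0.0035 0.092 -0.2 0 0 -1; -0.0025 0.0035 0.10 -0.2 0 0 -1; -0.0025 0.0035 0.104 -0.2 0 0 -1; -0.0025 0.0035 0.105 -0.2 0 0 -1; -0.0025 0.0035 0.105 -0.2 0 0 -1; -0.0025 0.0035 0.105 -0.2 0 0 -1"}}

```text
clock: 17.18
ee_pos: [0.4303, 0.1833, 0.0329]
orientation: [3.139, 0.002, -2.914]
force: [0.6, -0.5, -0.4]
opening: 0.395
grasp_force: 10.0
```

{"fn": "move_arm", "kwargs": {"commands": "0.002 -0.001 0 0 0 0 -1; 0.002 -0.001 0.002 0 0 0 -1; 0.002 -0.001 0.0035 0 0 0 -1; 0.002 -0.001 0.004 0 0 0 -1; 0.002 -0.001 0.004 0 0 0 -1; 0.002 -0.001 0.004 0 0 0 -1"}}

```text
clock: 17.92
ee_pos: [0.4284, 0.1818, 0.0285]
orientation: [3.14, 0.002, -2.914]
force: [0.6, -0.7, 0.3]
opening: 0.393
grasp_force: 10.0
```

{"fn": "move_arm", "kwargs": {"commands": "0 0 0.0008 0 0 0 -1; 0 0 0.0008 0 0 0 -1; 0 0 0.0008 0 0 0 -1; 0 0 0.0008 0 0 0 -1"}}

```text
clock: 18.42
ee_pos: [0.4285, 0.1819, 0.0281]
orientation: [3.139, 0.002, -2.914]
force: [-2.1, -0.4, 6.3]
opening: 0.399
grasp_force: 10.0
```

{"fn": "move_arm", "kwargs": {"commands": "0 0 -0.0004 0 0 0 -1; 0 0 -0.0004 0 0 0 -0.1; 0 0 -0.0004 0 0 0 0.2; 0 0 -0.0004 0 0 0 0.6; 0 0 -0.0004 0 0 0 0.6; 0 0 -0.03 0 0 0 0.6; 0 0 -0.08 0 0 0 1; 0 0 -0.13 0 0 0 1; 0 0 -0.17 0 0 0 1; -0.116 -0.224 -0.17 0 0 13 1; -0.116 -0.224 -0.17 0 0 13 1; -0.116 -0.224 -0.17 0 0 13 1; -0.116 -0.224 -0.17 0 0 13 1; -0.116 -0.224 -0.17 0 0 13 1; -0.116 -0.224 -0.17 0 0 13 1; -0.116 -0.224 -0.17 0 0 13 1; -0.116 -0.224 -0.17 0 0 13 1"}}

```text
clock: 20.55
ee_pos: [0.5911, -0.0092, 0.1976]
orientation: [3.139, 0.001, -3.139]
force: [0.3, 0.3, 0.5]
opening: 1.001
grasp_force: 0.0
```

```bash
python3 - <<'E'
from h import *
np.set_printoptions(precision=4,suppress=True)
s=sense();d=get_image("wrist");E=wristE(d,s);print(s["ee_pos"],np.degrees(s["orientation"]))
t=get_image("top")["pixels"]
a=d["pixels"][:,:,::-1];b=get_image("scene")["pixels"][90:270,230:420,::-1]
cv2.imwrite("pics/w7.png",np.hstack([a[:,60:480],cv2.resize(b,(380,420),interpolation=3)]))
g=cv2.cvtColor(d["pixels"],cv2.COLOR_RGB2HSV).astype(int)
for c,st,l in blobs((g[...,1]<60)&(g[...,2]>50),300):
    if c[1]<255:
        ct=max(cv2.findContours(l.astype(np.uint8),0,2)[0],key=cv2.contourArea);e=cv2.minEnclosingCircle(ct);print(c,st,e,onz(d,e[0],.026,E))
for c,st,l in blobs((g[...,1]>140)&(g[...,0]<32)&(g[...,2]>60),60,500):print("brass",c,st,onz(d,c,.06,E))
E
```

```text
[ 0.5911 -0.0092  0.1976] [ 179.8311    0.0547 -179.8521]
[484.1661 126.6231] [  428     0   106   258 22239] ((480.4999694824219, 125.0680923461914), 135.64036560058594) [0.5206 0.1939 0.026 ]
[160.3473  42.6133] [ 133   16   48   50 1192] ((158.34848022460938, 38.98484802246094), 26.812591552734375) [ 0.4429 -0.1244  0.026 ]
[14.5281 59.0901] [   0   25   36   63 1710] ((11.055728912353516, 55.17030334472656), 32.13227081298828) [ 0.4572 -0.266   0.026 ]
[289.7827  70.4509] [267  45  53  37 428] ((292.4518127441406, 54.0361442565918), 27.008359909057617) [0.4555 0.0021 0.026 ]
[164.4313 153.4817] [ 131  122   70   67 2400] ((165.6764678955078, 152.9705810546875), 36.37057876586914) [ 0.5492 -0.1283  0.026 ]
[281.3168 156.3009] [ 257  132   50   52 1635] ((281.08673095703125, 157.35438537597656), 25.661956787109375) [ 0.5535 -0.0085  0.026 ]
[294.8754 247.6922] [ 279  228   32   44 1059] ((294.5, 249.5), 21.96598243713379) [0.6575 0.0069 0.026 ]
brass [514.4581  11.1921] [504   0  24  25 406] [0.4285 0.1848 0.06  ]
brass [138.6185  29.6795] [125  16  27  27 443] [ 0.4431 -0.1285  0.06  ]
brass [417.7429  65.65  ] [414  28   9  74 140] [0.4702 0.1096 0.06  ]
brass [281.5    161.0574] [272 152  20  20 244] [ 0.5528 -0.0083  0.06  ]
brass [555.9727 227.7455] [551 214   9  28 110] [0.619  0.2671 0.06  ]
brass [434.8767 244.0411] [432 223   9  39  73] [0.6366 0.1479 0.06  ]
brass [464.6615 305.1984] [458 279  12  49 257] [0.7078 0.1902 0.06  ]
brass [ 97.0042 305.73  ] [ 93 280  12  48 237] [ 0.7084 -0.2066  0.06  ]
brass [318.9787 345.8972] [255 343 145  16 282] [0.7603 0.0345 0.06  ]
```

View pics/w7.png

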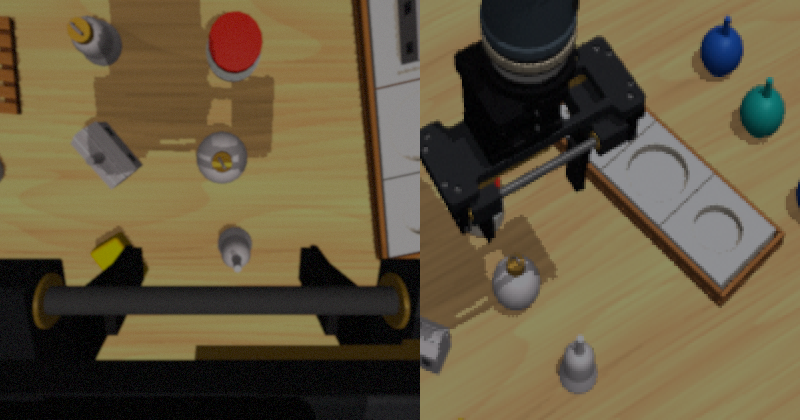

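The ball's circle is at (281,157), which agrees with the top view; descending on it.

{"fn": "move_arm", "kwargs": {"commands": "0.039 0 0 0 0 0 1; 0.039 0 0.05 0 0 0 1; 0.039 0 0.10 0 0 0 1; 0.039 0 0.15 0 0 0 1; 0.039 0 0.17 0 0 0 1; 0.039 0 0.18 0 0 0 1; 0.039 0 0.181 0 0 0 1; 0.039 0 0.181 0 0 0 0.4; 0.039 0 0.181 0 0 0 0.3; 0.039 0 0.181 0 0 0 -1; 0.039 0 0.181 0 0 0 -1; 0.039 0 0.181 0 0 0 -1; 0.039 0 0.181 0 0 0 -1; 0.039 0 0.181 0 0 0 -1", "squeeze": 10}}

```text
clock: 22.45
ee_pos: [0.553, -0.0101, 0.0167]
orientation: [3.139, 0.001, -3.141]
force: [-0.4, 0.4, 3.7]
opening: 0.603
grasp_force: 10.0
```

{"fn": "move_arm", "kwargs": {"commands": "0 0 -0.02 0 0 0 -1; 0 0 -0.05 0 0 0 -1; 0 0 -0.10 0 0 0 -1; 0 0 -0.15 0 0 0 -1; 0 0 -0.16 0 0 0 -1; 0.032 0.2116 -0.16 0 0 -13 -1; 0.032 0.2116 -0.16 0 0 -13 -1; 0.032 0.2116 -0.16 0 0 -13 -1; 0.032 0.2116 -0.16 0 0 -13 -1; 0.032 0.2116 -0.16 0 0 -13 -1; 0.032 0.2116 -0.16 0 0 -13 -1; 0.032 0.2116 -0.16 0 0 -13 -1; 0.032 0.2116 -0.16 0 0 -13 -1; 0.032 0.2116 -0.11 0 0 -13 -1; 0.032 0.2116 -0.06 0 0 -13 -1; 0.032 0.2116 -0.06 0 0 -13 -1; 0.032 0.2116 -0.06 0 0 -13 -1"}}

```text
clock: 24.58
ee_pos: [0.5221, 0.2013, 0.0784]
orientation: [3.139, 0.004, -2.915]
force: [0.0, -0.7, 0.6]
opening: 0.608
grasp_force: 10.0
```

```bash
python3 - <<'E'
from h import *
s=sense();print(s["ee_pos"],s["opening"],s["force"])
to(.521,.2015,.0275,193)
E
```

```text
[0.52206062 0.20126757 0.07840842] 0.6075333297334367 [ 0.0184852  -0.74955643  0.55244411]
shift mm [ 1.2  0.3 50.9] turn [ 0.1  0.2 -0. ]
```

{"fn": "move_arm", "kwargs": {"commands": "0.001 0 0.02 0 0 0 -1; 0.001 0 0.035 0 0 0 -1; 0.001 0 0.045 0 0 0 -1; 0.001 0 0.048 0 0 0 -1; 0.001 0 0.049 0 0 0 -1; 0.001 0 0.049 0 0 0 -1; 0.001 0 0.049 0 0 0 -1"}}

```text
clock: 25.45
ee_pos: [0.5201, 0.2012, 0.0282]
orientation: [3.139, 0.002, -2.914]
force: [0.8, 0.5, -0.1]
opening: 0.603
grasp_force: 10.0
```

{"fn": "move_arm", "kwargs": {"commands": "0 0 0.0008 0 0 0 -1; 0 0 0.0016 0 0 0 -1; 0 0 0.002 0 0 0 -1; 0 0 0.002 0 0 0 -1; 0 0 0.002 0 0 0 -1"}}

```text
clock: 26.08
ee_pos: [0.52, 0.2011, 0.0267]
orientation: [3.139, 0.002, -2.915]
force: [-1.9, -0.6, 6.0]
opening: 0.607
grasp_force: 10.0
```

{"fn": "move_arm", "kwargs": {"commands": "0 0 -0.0005 0 0 0 -1; 0 0 -0.0005 0 0 0 0.3; 0 0 -0.0005 0 0 0 0.5; 0 0 -0.0005 0 0 0 0.8; 0 0 -0.0005 0 0 0 0.9; 0 0 -0.03 0 0 0 1; 0 0 -0.08 0 0 0 1; 0 0 -0.13 0 0 0 1; 0 0 -0.17 0 0 0 1; 0.1155 -0.3156 -0.17 0 0 13 1; 0.1155 -0.3156 -0.17 0 0 13 1; 0.1155 -0.3156 -0.17 0 0 13 1; 0.1155 -0.3156 -0.17 0 0 13 1; 0.1155 -0.3156 -0.17 0 0 13 1; 0.1155 -0.3156 -0.17 0 0 13 1; 0.1155 -0.3156 -0.17 0 0 13 1; 0.1155 -0.3156 -0.17 0 0 13 1; 0.1155 -0.3156 -0.17 0 0 13 1; 0.1155 -0.3156 -0.17 0 0 13 1"}}

```text
clock: 28.45
ee_pos: [0.4784, -0.1317, 0.195]
orientation: [3.139, 0.001, -3.139]
force: [-1.0, 0.3, 0.1]
opening: 0.999
grasp_force: 0.0
```

```bash
python3 - <<'E'
from h import *
np.set_printoptions(precision=4,suppress=True)
s=sense();d=get_image("wrist");E=wristE(d,s);print(s["ee_pos"],np.degrees(s["orientation"]))
a=d["pixels"][:,:,::-1];b=get_image("scene")["pixels"][90:270,230:420,::-1]
cv2.imwrite("pics/w8.png",np.hstack([a[:,60:480],cv2.resize(b,(380,420),interpolation=3)]))
g=cv2.cvtColor(d["pixels"],cv2.COLOR_RGB2HSV).astype(int)
for c,st,l in blobs((g[...,1]<60)&(g[...,2]>50),300):
    if c[1]<255 and 230<c[0]<330:
        ct=max(cv2.findContours(l.astype(np.uint8),0,2)[0],key=cv2.contourArea);e=cv2.minEnclosingCircle(ct);print(c,st,e,onz(d,e[0],.02,E))
for c,st,l in blobs((g[...,1]>140)&(g[...,0]<32)&(g[...,2]>60),60,500):
    if c[1]<255 and 230<c[0]<330:print("brass",c,st,onz(d,c,.055,E))
E
```

```text
[ 0.4784 -0.1317  0.195 ] [ 179.8529    0.0565 -179.8646]
[281.17   152.8012] [264 138  36  38 694] ((281.1415100097656, 156.16036987304688), 18.874265670776367) [ 0.44  -0.131  0.02 ]
brass [281.1048 161.6371] [272 153  20  19 248] [ 0.441  -0.1312  0.055 ]
brass [268.1744 221.686 ] [257 215  23  17  86] [ 0.5009 -0.144   0.055 ]
```

View pics/w8.png

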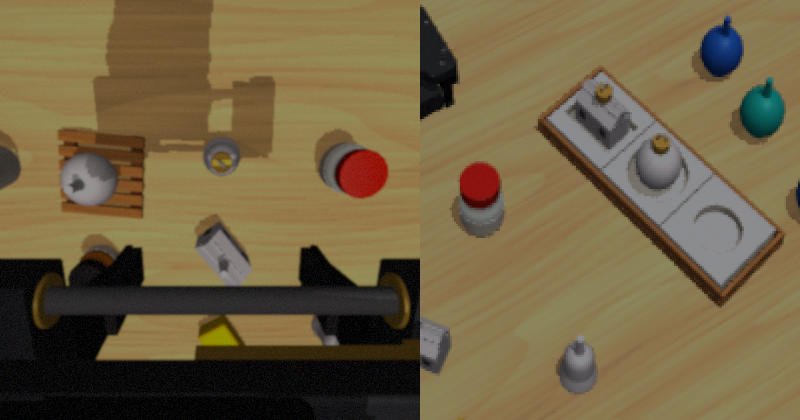

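House and ball stand in their recesses. The bell is at (281,156) with the brass cap at (281,162); descending on it.

{"fn": "move_arm", "kwargs": {"commands": "0.039 0 0 0 0 0 1; 0.039 0 0.05 0 0 0 1; 0.039 0 0.10 0 0 0 1; 0.039 0 0.15 0 0 0 1; 0.039 0 0.17 0 0 0 1; 0.039 0 0.178 0 0 0 1; 0.039 0 0.178 0 0 0 1; 0.039 0 0.178 0 0 0 0.2; 0.039 0 0.178 0 0 0 0; 0.039 0 0.178 0 0 0 -1; 0.039 0 0.178 0 0 0 -1; 0.039 0 0.178 0 0 0 -1; 0.039 0 0.178 0 0 0 -1; 0.039 0 0.178 0 0 0 -1; 0.039 0 0.178 0 0 0 -1", "squeeze": 10}}

```text
clock: 30.42
ee_pos: [0.4393, -0.1324, 0.017]
orientation: [3.139, 0.001, -3.141]
force: [0.1, 0.3, 0.1]
opening: 0.379
grasp_force: 10.0
```

{"fn": "move_arm", "kwargs": {"commands": "0 0 -0.02 0 0 0 -1; 0 0 -0.05 0 0 0 -1; 0 0 -0.10 0 0 0 -1; 0 0 -0.15 0 0 0 -1; 0 0 -0.17 0 0 0 -1; -0.173 0.3546 -0.17 0 0 -13 -1; -0.173 0.3546 -0.17 0 0 -13 -1; -0.173 0.3546 -0.17 0 0 -13 -1; -0.173 0.3546 -0.17 0 0 -13 -1; -0.173 0.3546 -0.17 0 0 -13 -1; -0.173 0.3546 -0.17 0 0 -13 -1; -0.173 0.3546 -0.17 0 0 -13 -1; -0.173 0.3546 -0.17 0 0 -13 -1; -0.173 0.3546 -0.17 0 0 -13 -1; -0.173 0.3546 -0.17 0 0 -13 -1; -0.173 0.3546 -0.17 0 0 -13 -1; -0.173 0.3546 -0.12 0 0 -13 -1; -0.173 0.3546 -0.08 0 0 -13 -1; -0.173 0.3546 -0.08 0 0 -13 -1; -0.173 0.3546 -0.08 0 0 -13 -1"}}

```text
clock: 32.92
ee_pos: [0.6134, 0.2221, 0.0998]
orientation: [3.139, 0.004, -2.915]
force: [0.7, -0.1, -0.2]
opening: 0.381
grasp_force: 10.0
```

```bash
python3 - <<'E'
from h import *
s=sense();print(s["ee_pos"],s["opening"],s["force"])
to(.612,.2222,.028,193)
E
```

```text
[0.61337477 0.22210607 0.09976348] 0.3808890529191126 [ 0.65741118 -0.14213566 -0.22930252]
shift mm [ 1.6  0.2 71.8] turn [ 0.1  0.2 -0. ]
```

{"fn": "move_arm", "kwargs": {"commands": "0.001 0 0.03 0 0 0 -1; 0.001 0 0.055 0 0 0 -1; 0.001 0 0.065 0 0 0 -1; 0.001 0 0.068 0 0 0 -1; 0.001 0 0.069 0 0 0 -1; 0.001 0 0.069 0 0 0 -1; 0.001 0 0.069 0 0 0 -1"}}

```text
clock: 33.8
ee_pos: [0.6116, 0.2221, 0.0296]
orientation: [3.139, 0.002, -2.915]
force: [0.0, 0.2, 0.1]
opening: 0.382
grasp_force: 10.0
```

{"fn": "move_arm", "kwargs": {"commands": "0 0 0.001 0 0 0 -1; 0 0 0.002 0 0 0 -1; 0 0 0.0028 0 0 0 -1; 0 0 0.003 0 0 0 -1; 0 0 0.003 0 0 0 -1; 0 0 0.003 0 0 0 -1"}}

```text
clock: 34.55
ee_pos: [0.6113, 0.222, 0.027]
orientation: [3.139, 0.002, -2.915]
force: [-1.8, 0.2, 5.6]
opening: 0.379
grasp_force: 10.0
```

{"fn": "move_arm", "kwargs": {"commands": "0 0 -0.0005 0 0 0 -1; 0 0 -0.0005 0 0 0 -0.1; 0 0 -0.0005 0 0 0 0.2; 0 0 -0.0005 0 0 0 0.6; 0 0 -0.0005 0 0 0 0.7; 0 0 -0.03 0 0 0 0.7; 0 0 -0.08 0 0 0 0.7; 0 0 -0.13 0 0 0 1; 0 0 -0.20 0 0 0 1; 0 0 -0.20 0 0 0 1; 0 -0.32 -0.20 0 0 0 1; 0 -0.32 -0.20 0 0 0 1; 0 -0.32 -0.20 0 0 0 1; 0 -0.32 -0.20 0 0 0 1; 0 -0.32 -0.20 0 0 0 1; 0 -0.32 -0.20 0 0 0 1; 0 -0.32 -0.20 0 0 0 1; 0 -0.32 -0.20 0 0 0 1"}}

```text
clock: 36.8
ee_pos: [0.683, -0.0875, 0.2248]
orientation: [3.138, 0.001, -2.911]
force: [0.1, -0.5, 0.1]
opening: 0.995
grasp_force: 0.0
```

```bash
python3 - <<'E'
from h import *
print(sense()["ee_pos"])
a=get_image("top")["pixels"][150:300,150:460,::-1];b=get_image("scene")["pixels"][90:330,70:450,::-1]
cv2.imwrite("pics/f.png",cv2.convertScaleAbs(np.vstack([cv2.resize(a,(480,232),interpolation=3),cv2.resize(b,(480,303),interpolation=3)]),alpha=1.4))
E
```

```text
[ 0.68297628 -0.08745303  0.22480951]
```

View pics/f.png

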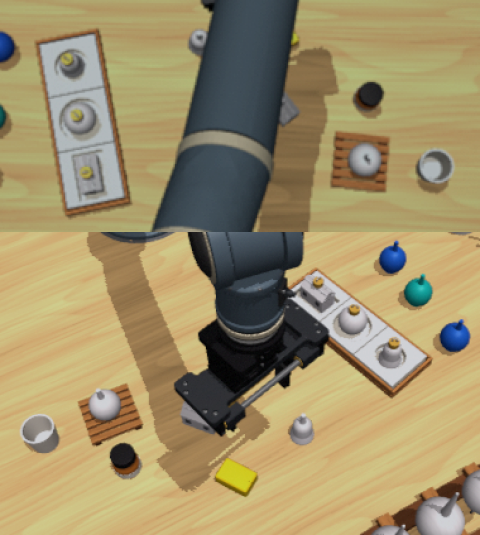

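The final view shows the bell, ball and house upright in their recesses, at (68,63), (78,117) and (88,175). The tubed ball is on the rack at (366,160), and the other pieces have not moved.

```bash
python3 -c "from bench import finish_job;print(finish_job())"
```

```text
the job is handed in; nothing more can be done
None
```

The job is handed in: the unfinished ball was moved first and stands on the rack, and the finished ball, bell and house stand upright in their own recesses, at about 37 s of the 120 s allowed; no verdict came back.

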